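Put the calibration weights back in their holders

TASK

The large and the medium brass weight have been left out on the bench. Put each back, upright and resting on the floor of its own slot: the wooden holder whose well and inlaid brass disc match its size (widest well for the large weight, next for the medium). The small weight is already home and must be in its slot at the end too.

Things in the scene. Friction and masses are not known exactly. Their poses are not given: they have to be found in the camera images.
- weight_large: Large calibration weight: plain brass cylinder 24 mm in diameter with a knob on top, 34 mm high overall, about 100 g. Its sides are upright only over the lower 19 mm and to be gripped there (above that it behaves as a cone towards the knob). Origin at the centre of its underside, z up. It stands upright on the bench at the start.
- slot_large (a point): Slot of the large weight: floor centre of a round well 44 mm wide, 6 mm deep, in a fixed wooden block 80 x 64 x 14 mm (block top 14 mm, well floor 8 mm above the bench). Its label, a flush brass disc 24 mm across like the weight's foot, lies 37 mm from the well centre along the point's -x axis, towards the robot. The three blocks stand in a row in any order.
- weight_medium: Medium calibration weight: plain brass cylinder 19 mm in diameter with a knob on top, 27 mm high overall, about 50 g. Its sides are upright only over the lower 15 mm and to be gripped there (above that it behaves as a cone towards the knob). Origin at the centre of its underside, z up. It stands upright on the bench at the start.
- slot_medium (a point): Slot of the medium weight: floor centre of a round well 34 mm wide, 6 mm deep, in a fixed wooden block 80 x 64 x 14 mm (block top 14 mm, well floor 8 mm above the bench). Its label, a flush brass disc 19 mm across like the weight's foot, lies 37 mm from the well centre along the point's -x axis, towards the robot. The three blocks stand in a row in any order.
- weight_small: Small calibration weight: plain brass cylinder 14 mm in diameter with a knob on top, 21 mm high overall, about 20 g. Its sides are upright only over the lower 12 mm and to be gripped there (above that it behaves as a cone towards the knob). Origin at the centre of its underside, z up. It already stands in its own slot.
- slot_small (a point): Slot of the small weight: floor centre of a round well 26 mm wide, 6 mm deep, in a fixed wooden block 80 x 64 x 14 mm (block top 14 mm, well floor 8 mm above the bench). Its label, a flush brass disc 14 mm across like the weight's foot, lies 37 mm from the well centre along the point's -x axis, towards the robot. The three blocks stand in a row in any order.

How it is judged:
At the end, for the whole second after the job is handed in: Each of the three weights stands at rest in its own slot: within 12 mm of the slot's centre seen from above, its underside down on the well floor (4 to 11 mm above the bench), within about 10 degrees of upright (horizontal distance between weight_large and slot_large below 0.012 m and height (world z) of weight_large between 0.004 and 0.011 m and angle between each of weight_large, weight_medium, weight_small's own z axis and vertical below 0.17 rad and linear speed of each of weight_large, weight_medium, weight_small below 0.02 m/s and horizontal distance between weight_medium and slot_medium below 0.012 m and height (world z) of weight_medium between 0.004 and 0.011 m and horizontal distance between weight_small and slot_small below 0.012 m and height (world z) of weight_small between 0.004 and 0.011 m); the robot touches nothing.
It also fails if it takes over 72 s, if anything falls off the work surface, if the arm or the gripper's body presses on something with over 40 N, if the wrist force passes 120 N, or if a joint passes its speed limit or range.

ROBOT

A 6-joint arm with a two-finger parallel gripper is mounted at the origin on the work surface; the furniture and walls round the work are solid. World frame = base frame: x ahead of the robot, y to its left, z up, the work surface at z = 0. Lengths are in m, angles in rad, forces in N, time in s.
With the tool pointing down it reaches from about 0.35 to 0.85 m from the base axis. Payload 8.1 kg.
Tool frame: the origin (TCP) lies on the centre line of the jaws, within the pads' length; the fingertips stand 17 mm ahead of it and the grasp point (between the pads) lies 2 mm behind it; z points along the fingers, y is the line along which they close (so a half turn about z gives the same grasp; the last joint's range is limited). The gripper opens to 93 mm and grips with 3 to 60 N. Pads are 15 mm wide; open, the fingers measure 128 mm over their backs; the gripper's body (75 mm by 188 mm) begins 65 mm behind the grasp point.
Start: joints at [-1.376, 0.13, 1.488, -0, 1.523, -0.085], TCP at [0.166, -0.577, 0.236] pointing down, gripper open.
Joint ranges: [-2.96, 2.96], [-0.89, 2.26], [0.02, 2.5], [-1.34, 4.48], [0, 2.73], [-2.66, 2.66]. Speed limits (rad/s): [2.39, 2.39, 2.79, 3.14, 3.14, 3.14].

INTERFACE

Orientations are given as a rotation vector (axis times angle).
In Python, from plant import status, eyes, robot gives the robot as it stands. The module is installed in compiled form; this text tells all that it offers.
- The arm moves only by the tool servo_tool, never from a script. Its argument "plan" is text: rows parted by semicolons, each of 4 numbers parted by spaces: the shift along the tool's x, y, z in m, then the turn about the tool's z in degrees. A call has 1 to 12 rows; each row is the pose to reach, as a shift and turn from the pose commanded when the call began, along the tool's axes at that moment; what a row does not reach only later rows make up. A row lasts 1/12 s, in which the tool goes at most 41.7 mm and 7.16 degrees, less where a joint would pass 70% of its speed; a pose out of reach is approached as far as the arm can. A call with a gripper value outside its range is refused whole. "grip" is the closure, from -1 (fully open) to 1 (shut), set as the call begins (left out, the last holds). The fingers move at their own pace and stop on an object; "grip_force" is the grip in N (left out, the last holds). Time passes only in rows, so rows that repeat a pose let the fingers close. It gives the time, the measured TCP pose, the force, the opening and the grip force at its end, in the units of the state.
- status.read_state(): the state, without advancing time (a new reading comes with each control period).
- eyes.read_camera(name): name is "side" or "top"; returns a dict with "image" (400x640x3 uint8, blue, green, red), "fovy" (degrees; the focal length in pixels is half the picture's height over the tangent of half this angle, whatever the lens; pixels are square), "cx", "cy" (the principal point, pixels), "world_from_camera" (4x4, takes a point from camera to world coordinates). Camera axes: x right, y down, z forward; pixel columns grow to the right and rows downward; lengths in m; the calibration is good to about 2 mm. A picture is of the moment at which its call begins. There is no depth.
- robot.close_job(): hands the job in; it is judged then, once.
The state is a dict: "t": time; "q": joint angles; "dq": joint speeds; "joint_torque": joint torques, N m; "tool_pos": TCP position; "orientation": TCP orientation; "force": force on the tool from outside, world axes, zero at the start; "wrist_torque": the same for the moment, N m; "opening": finger opening in m; "gripper_force": force on a finger pad.
Only numpy, scipy, OpenCV 4.12 (cv2) and the standard library are available. Lean on these libraries where they do the work, as an engineer would, in place of code of your own. Each camera call takes 0.05 s, during which the arm holds its last target. There are 200 camera calls.

## Working session

There is one attempt and no reset: what is moved stays moved. The work goes in short steps, Python scripts to look and compute and a tool call to move; the robot and the scene stay as the last step left them, time stands still between calls to the robot, and variables do not carry over. Pictures are saved under pics/ and viewed, at most 13 in all, crops included, and the job is handed in when it is done.

Besides the shell and the picture viewer there is one more tool, called after "Call:" as a command line: name --argument value ..., lists and objects as JSON in quotes. servo_tool: Moves the arm, as the interface text tells. Its arguments: {"type":"object","properties":{"plan":{"type":"string"},"grip":{"type":"number"},"grip_force":{"type":"number"}},"required":["plan"]}

```bash
mkdir -p pics; cat > h.py <<'E'
import numpy as np, cv2
from plant import status, eyes, robot
def cam(n):
    c=eyes.read_camera(n); np.savez(f'{n}.npz',**{k:np.array(v) for k,v in c.items()}); return c
def load(n): return dict(np.load(f'{n}.npz'))
def ray(c,u,v,z):
    h=c['image'].shape[0]; f=h/2/np.tan(np.radians(float(c['fovy']))/2)
    T=np.array(c['world_from_camera']); d=T[:3,:3]@np.array([(u-float(c['cx']))/f,(v-float(c['cy']))/f,1]); o=T[:3,3]
    return o+d*(z-o[2])/d[2]
def proj(c,p):
    h=c['image'].shape[0]; f=h/2/np.tan(np.radians(float(c['fovy']))/2)
    T=np.array(c['world_from_camera']); q=T[:3,:3].T@(np.array(p)-T[:3,3]); return np.array([float(c['cx'])+f*q[0]/q[2],float(c['cy'])+f*q[1]/q[2]])
E
python3 - <<'E'
from h import *
for n in('top','side'):
    c=cam(n); cv2.imwrite(f'pics/{n}0.png',c['image']); print(n,c['fovy'],c['cx'],c['cy'],np.round(c['world_from_camera'],3).tolist())
s=status.read_state(); print(s['t'],s['tool_pos'],s['orientation'],s['opening'],s['force'])
E
```

```text
top 51.354097482257345 314.1517493552911 192.25964687624182 [[0.026, -0.997, 0.073, 0.473], [-1.0, -0.026, 0.012, -0.034], [-0.01, -0.073, -0.997, 0.923], [0.0, 0.0, 0.0, 1.0]]
side 42.69962497840949 317.80149679856464 196.3598837968908 [[0.547, 0.575, -0.608, 1.053], [0.837, -0.367, 0.406, -0.362], [0.011, -0.731, -0.682, 0.654], [0.0, 0.0, 0.0, 1.0]]
0.1 [ 0.16562854 -0.57619278  0.23469395] [-3.10928048e+00 -4.37855034e-01  1.45426898e-04] 0.09281132100573745 [-0.01733835 -0.2711855  -0.26858555]
```

View pics/top0.png

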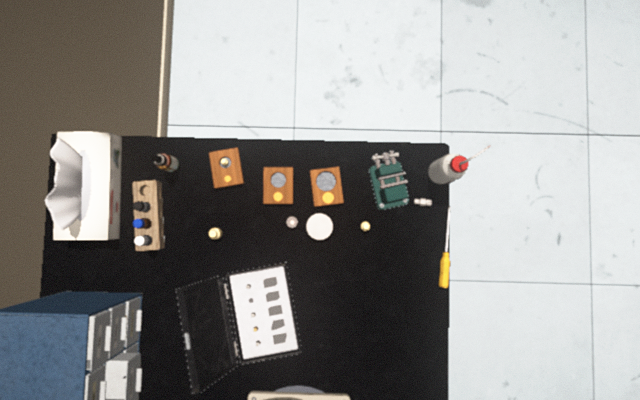

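View pics/side0.png

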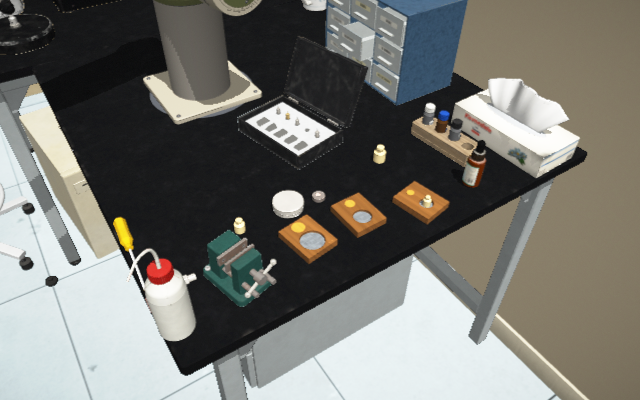

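```bash
python3 - <<'E'
from h import *
t=load('top')['image']; s=load('side')['image']
z=lambda im,x0,y0,x1,y1,k: cv2.resize(im[y0:y1,x0:x1],None,fx=k,fy=k,interpolation=cv2.INTER_CUBIC)
a=z(t,200,140,400,250,4); cv2.imwrite('pics/tc.png',a)
b=z(s,220,135,460,270,3.3333); cv2.imwrite('pics/sc.png',b)
E
```

```text
(no output)
```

View pics/tc.png

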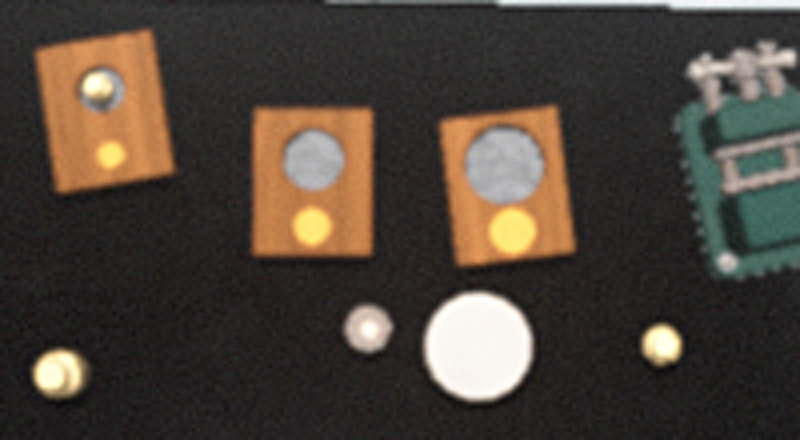

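View pics/sc.png

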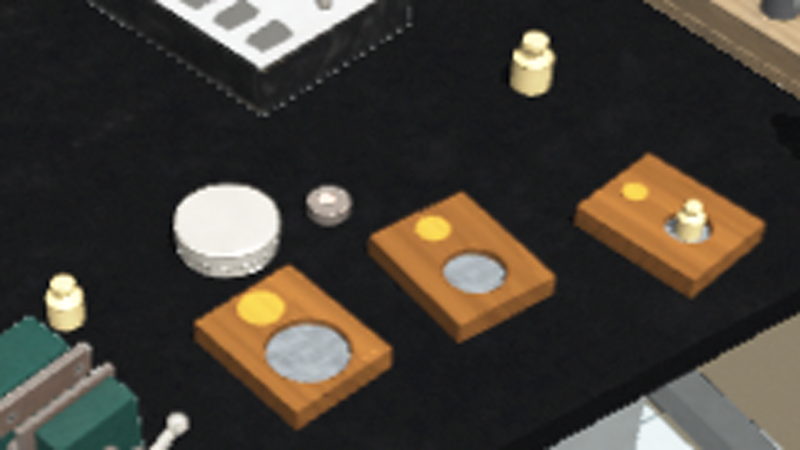

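The large weight is on the left at top pixel (213,233), the medium on the right at (365,226). The large well is at (326,181), the medium well at (278,180), and the small weight sits in the left block. A white disc (320,226) and a small grey item (292,222) stand between them.

```bash
python3 - <<'E'
from h import *
t=load('top'); s=load('side')
P=lambda c,x,y,z,x0,y0,k: np.round(ray(c,(x+.5)/k-.5+x0,(y+.5)/k-.5+y0,z)*1000,1)
T=lambda x,y,z:P(t,x,y,z,200,140,4); S=lambda x,y,z:P(s,x,y,z,220,135,3.3333)
for n,a,b,z in [('L knob',(51,376),(537,38),.033),('M knob',(658,345),(63,281),.026),('Mwell',(314,160),(475,274),.010),('Mlab',(312,227),(433,229),.014),('Lwell',(504,164),(309,353),.010),('Llab',(513,231),(261,308),.014),('Slab',(111,155),(635,192),.014),
 ('L bot',(62,374),(531,91),.0),('M bot',(662,344),(67,326),0),('disc',(478,346),(227,212),.02),('nut',(369,328),(329,202),.01),('viseL',(676,130),(0,370),.04)]:
    print(n,T(*a,z)[:2],S(*b,z)[:2])
for p in [(.430,.2,.0)]: print(proj(t,p))
E
```

```text
L knob [444.1 191.7] [444.8 193.8]
M knob [ 469.1 -132.4] [ 468.4 -133.7]
Mwell [565.8  57.3] [566.4  58.5]
Mlab [528.5  56.8] [529.7  57.3]
Lwell [566.2 -47.6] [566.2 -46.2]
Llab [529.1 -53.4] [529.7 -52.2]
Slab [565.3 168.8] [566.  169.5]
L bot [444.2 194. ] [452.  187.4]
M bot [ 469.6 -137.4] [ 474.8 -137.3]
disc [465.9 -35.8] [463.6 -33.1]
nut [474.1  24.1] [477.7  23.9]
viseL [ 583.7 -138.4] [ 518.6 -190.9]
[212.13205312 239.51590414]
```

```bash
python3 - <<'E'
from h import *
from scipy.optimize import minimize_scalar
t=load('top'); s=load('side')
def tri(n,a,b):
    f=lambda z: np.linalg.norm((ray(t,*a,z)-ray(s,*b,z))[:2])
    r=minimize_scalar(f,bounds=(-.02,.3),method='bounded'); print(n,np.round(r.x*1000),'res',np.round(r.fun*1000),np.round(1000*(ray(t,*a,r.x)+ray(s,*b,r.x))/2))
k=lambda x,y:(200+x/4,140+y/4); q=lambda x,y:(220+x*.3,135+y*.3)
tri('jaw back',k(716,152),q(115,365)); tri('jaw front',k(725,185),q(90,350))
tri('lid near corner',(178,290),(366,70)); tri('lid far',(193,392),(297,38)); 
tri('rack bottle white',(141,241),(429,108)); tri('rack corner',(163,248),(414,120)); tri('rack corner2',(163,248),(414,130))
tri('amber top',(158,158),(481,144))
print(ray(t,163,248,.03), ray(t,148,180,.06))
from scipy.spatial.transform import Rotation as R
st=status.read_state(); M=R.from_rotvec(st['orientation']).as_matrix(); print(M.round(3))
for p in [(.4445,.193,.12),(.4445,.193,.010)]: print((M.T@(np.array(p)-st['tool_pos'])).round(3))
E
```

```text
jaw back 69.0 res 4.0 [ 569. -155.   69.]
jaw front 66.0 res 4.0 [ 553. -160.   66.]
lid near corner 144.0 res 1.0 [343. 223. 144.]
lid far 147.0 res 10.0 [159. 181. 147.]
rack bottle white 64.0 res 1.0 [426. 331.  64.]
rack corner 40.0 res 12.0 [415. 298.  40.]
rack corner2 8.0 res 9.0 [412. 309.   8.]
amber top 95.0 res 4.0 [596. 294.  95.]
[0.41054981 0.29695874 0.03      ] [0.55301677 0.32483753 0.06      ]
[[ 0.961  0.276 -0.   ]
 [ 0.276 -0.961  0.002]
 [ 0.    -0.002 -1.   ]]
[ 0.48  -0.662  0.116]
[ 0.48  -0.662  0.226]
```

Call:
servo_tool --plan "0.02 -0.02 0 4;0.06 -0.05 0 8;0.1 -0.08 0.01 12;0.14 -0.11 0.02 16;0.18 -0.14 0.03 21;0.22 -0.17 0.04 26;0.26 -0.2 0.05 31;0.29 -0.23 0.06 36;0.32 -0.26 0.07 41;0.35 -0.29 0.08 46;0.38 -0.315 0.09 46;0.414 -0.342 0.1 46" --grip -0.3

```text
t: 1.1
tool_pos: [0.4364, -0.1816, 0.1492]
orientation: [-3.034, 0.813, 0.0]
force: [0.3, -0.6, -1.0]
opening: 0.0604
gripper_force: 0.0
```

Call:
servo_tool --plan "0 0 0 0;0 0 0 0;0 0 0 0;0 0 0 0"

```text
t: 1.43
tool_pos: [0.4357, -0.1847, 0.15]
orientation: [3.034, -0.814, 0.0]
force: [-0.2, 0.1, 0.3]
opening: 0.0606
gripper_force: 0.0
```

```bash
cat >> h.py <<'E'
from scipy.spatial.transform import Rotation as R
def go(p,yaw=None):
    st=status.read_state(); M=R.from_rotvec(st['orientation']).as_matrix()
    print('t',round(st['t'],2),'pos',np.round(st['tool_pos'],4),'yaw',np.degrees(np.arctan2(M[1,0],M[0,0])).round(1),'zax',M[:,2].round(3),'open',round(float(st['opening']),4),'gf',np.round(st['gripper_force'],1),'F',np.round(st['force'],1),'shift',(M.T@(np.array(p)-st['tool_pos'])).round(4))
E
python3 - <<'E'
from h import *
go((.469,-.133,.012))
c=cam('side'); t=cam('top')
a=cv2.resize(c['image'][80:260,200:360],None,fx=2.5,fy=2.5,interpolation=3); b=cv2.resize(t['image'][150:330,300:460],None,fx=2.5,fy=2.5,interpolation=3)
cv2.imwrite('pics/m1.png',np.hstack([a,b]))
E
```

```text
t 1.43 pos [ 0.4357 -0.1847  0.15  ] yaw -30.0 zax [ 0. -0. -1.] open 0.0606 gf 0.0 F [-0.2  0.1  0.3] shift [ 0.0029 -0.0615  0.138 ]
```

View pics/m1.png

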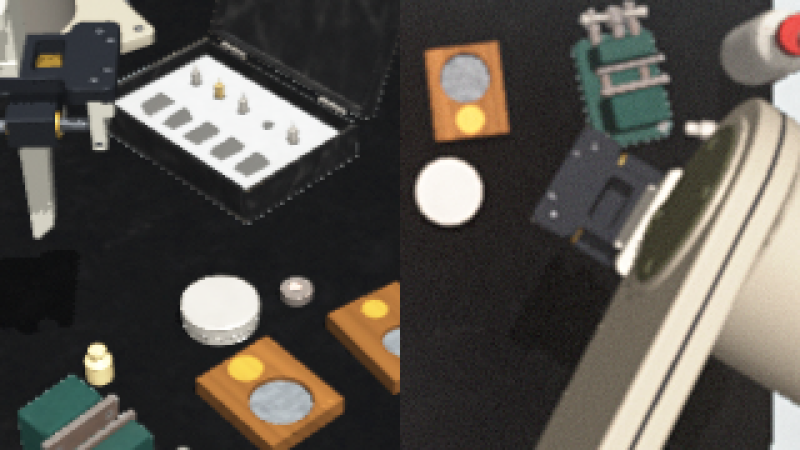

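The picture shows the gripper, fingers down, short of the medium weight, which stands untouched at about side (240,225). Next I move over it and descend to tip height 6.5 mm, so that the tips stay clear of the block top when placing.

Call:
servo_tool --plan "0.001 -0.02 0 0;0.002 -0.045 0.01 0;0.003 -0.0615 0.03 0;0.003 -0.0615 0.055 0;0.003 -0.0615 0.075 0;0.003 -0.0615 0.075 0;0.003 -0.0615 0.075 0;0.003 -0.0615 0.075 0"

```text
t: 2.2
tool_pos: [0.4699, -0.133, 0.0762]
orientation: [3.034, -0.815, 0.002]
force: [0.2, -0.1, -0.1]
opening: 0.0604
gripper_force: 0.0
```

```bash
python3 - <<'E'
from h import *
go((.469,-.133,.0235))
c=cam('side')
cv2.imwrite('pics/m2.png',cv2.resize(c['image'][150:260,190:320],None,fx=5,fy=5,interpolation=3))
E
```

```text
t 2.2 pos [ 0.4699 -0.133   0.0762] yaw -30.1 zax [ 0.001 -0.001 -1.   ] open 0.0604 gf 0.0 F [ 0.2 -0.1 -0.1] shift [-0.0008  0.0005  0.0527]
```

View pics/m2.png

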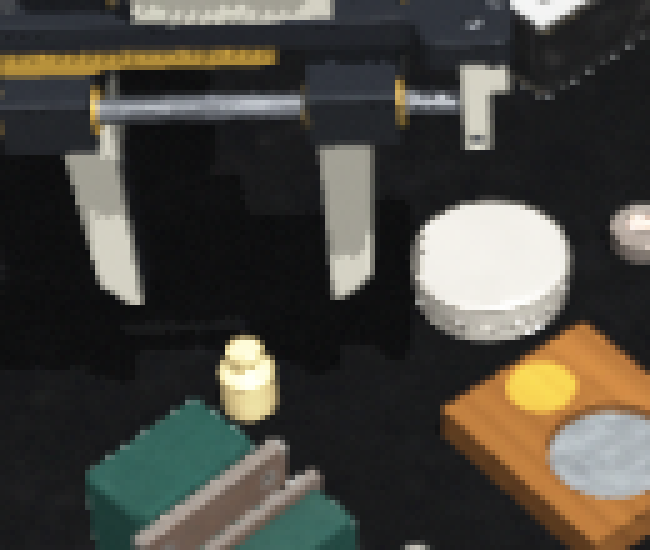

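The open fingers straddle the weight (tips at crop (140,300) and (335,297), weight at (247,380)). I'll descend and close.

Call:
servo_tool --plan "0 0 0.015 0;0 0 0.03 0;0 0 0.042 0;0 0 0.05 0;0 0 0.053 0;0 0 0.053 0;0 0 0.053 0"

```text
t: 2.83
tool_pos: [0.4698, -0.1321, 0.0223]
orientation: [3.035, -0.812, 0.001]
force: [0.3, -0.7, 0.3]
opening: 0.0602
gripper_force: 0.0
```

Call:
servo_tool --plan "0 0 0 0;0 0 0 0;0 0 0 0;0 0 0 0;0 0 0 0;0 0 0 0;0 0 0 0;0 0 0 0;0 0 0 0;0 0 0 0" --grip 1 --grip_force 12

```text
t: 3.67
tool_pos: [0.4694, -0.1319, 0.0218]
orientation: [3.035, -0.812, 0.0]
force: [-1.2, 0.1, 1.2]
opening: 0.0179
gripper_force: 12.0
```

Call:
servo_tool --plan "0 0 -0.005 0;0 0 -0.015 0;0 0 -0.03 0;0 0 -0.05 0;0 0 -0.07 0;0 0 -0.08 0;0 0 -0.08 0;0 0 -0.08 0"

```text
t: 4.33
tool_pos: [0.4699, -0.1321, 0.1024]
orientation: [3.035, -0.812, 0.003]
force: [0.0, -1.1, -0.5]
opening: 0.0184
gripper_force: 12.0
```

```bash
python3 - <<'E'
from h import *
go((.566,.058,.0))
c=cam('side');u,v=proj(c,status.read_state()['tool_pos']).astype(int)
cv2.imwrite('pics/m3.png',cv2.resize(c['image'][v-50:v+50,u-60:u+60],None,fx=5,fy=5,interpolation=3))
E
```

```text
t 4.33 pos [ 0.4699 -0.1321  0.1024] yaw -30.0 zax [ 0.002 -0.001 -1.   ] open 0.0184 gf 12.0 F [ 0.  -1.1 -0.5] shift [-0.0119 -0.2126  0.1025]
```

View pics/m3.png

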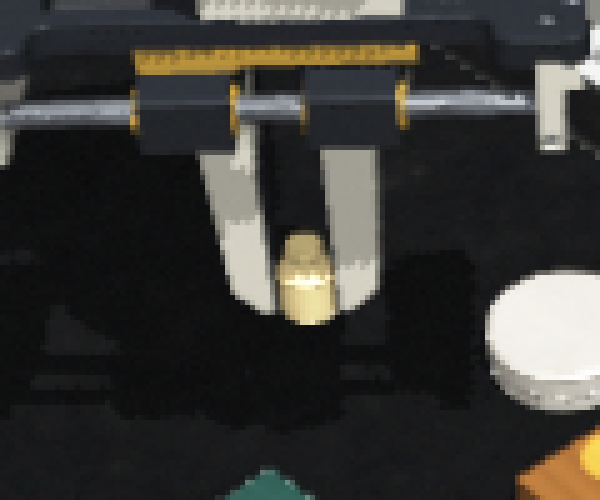

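The medium weight hangs upright between the fingertips. I'll carry it to the middle well.

Call:
servo_tool --plan "-0.001 -0.01 0 0;-0.002 -0.03 0 0;-0.003 -0.055 0 0;-0.004 -0.08 0 0;-0.005 -0.105 0 0;-0.006 -0.13 0 0;-0.008 -0.155 0 0;-0.01 -0.18 0 0;-0.011 -0.2 0 0;-0.012 -0.21 0 0;-0.012 -0.213 0 0;-0.012 -0.213 0 0"

```text
t: 5.38
tool_pos: [0.5648, 0.0592, 0.1008]
orientation: [3.035, -0.81, -0.003]
force: [-0.4, 0.2, -1.1]
opening: 0.018
gripper_force: 12.0
```

Call:
servo_tool --plan "0 0 0.01 0;0 0 0.025 0;0 0 0.04 0;0 0 0.045 0;0 0 0.045 0;0 0 0.045 0"

```text
t: 5.88
tool_pos: [0.5649, 0.0579, 0.0565]
orientation: [3.034, -0.814, -0.002]
force: [-0.2, -0.4, 0.0]
opening: 0.0183
gripper_force: 12.0
```

```bash
python3 - <<'E'
from h import *
go((.566,.058,.0325))
c=cam('side');u,v=proj(c,status.read_state()['tool_pos']).astype(int)
cv2.imwrite('pics/m4.png',cv2.resize(c['image'][v-40:v+60,u-60:u+60],None,fx=5,fy=5,interpolation=3))
E
```

```text
t 5.88 pos [0.5649 0.0579 0.0565] yaw -30.0 zax [-0.001 -0.    -1.   ] open 0.0183 gf 12.0 F [-0.2 -0.4  0. ] shift [ 0.0009 -0.0007  0.024 ]
```

View pics/m4.png

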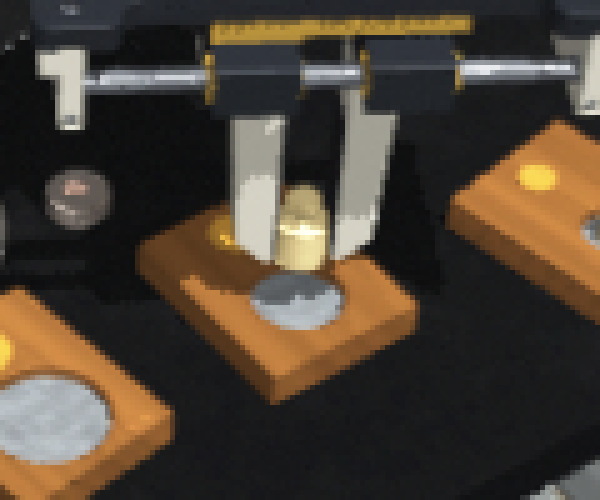

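The weight hangs just above the well, with the well centre at crop (297,302) directly below. I'll lower, release and rise.

Call:
servo_tool --plan "0.001 0 0.008 0;0.001 0 0.016 0;0.001 0 0.022 0;0.001 0 0.0245 0;0.001 0 0.0245 0;0.001 0 0.0245 0"

```text
t: 6.43
tool_pos: [0.5661, 0.0582, 0.032]
orientation: [3.035, -0.812, -0.001]
force: [0.3, 0.9, 1.0]
opening: 0.0181
gripper_force: 12.0
```

Call:
servo_tool --plan "0 0 0 0;0 0 0 0;0 0 0 0;0 0 0 0;0 0 0 0;0 0 0 0" --grip 0.2

```text
t: 6.93
tool_pos: [0.5664, 0.0581, 0.0324]
orientation: [-3.035, 0.812, -0.0]
force: [-1.2, -0.1, -0.6]
opening: 0.0374
gripper_force: 0.0
```

Call:
servo_tool --plan "0 0 -0.01 0;0 0 -0.03 0;0 0 -0.06 0;0 0 -0.09 0;0 0 -0.11 0;0 0 -0.12 0;0 0 -0.12 0" --grip -0.3

```text
t: 7.52
tool_pos: [0.5683, 0.0581, 0.1561]
orientation: [-3.033, 0.812, -0.009]
force: [1.5, 0.1, 0.7]
opening: 0.0604
gripper_force: 0.0
```

```bash
python3 - <<'E'
from h import *
go((.4445,.193,.10))
E
```

```text
t 7.52 pos [0.5683 0.0581 0.1561] yaw -30.0 zax [ 0.006  0.    -1.   ] open 0.0604 gf 0.0 F [1.5 0.1 0.7] shift [-0.1749 -0.0548  0.0553]
```

Call:
servo_tool --plan "-0.015 -0.005 0 0;-0.04 -0.012 0 0;-0.065 -0.02 0 0;-0.09 -0.028 0 0;-0.115 -0.036 0.01 0;-0.14 -0.044 0.02 0;-0.16 -0.05 0.03 0;-0.172 -0.054 0.04 0;-0.175 -0.055 0.05 0;-0.175 -0.055 0.055 0;-0.175 -0.055 0.055 0;-0.175 -0.055 0.055 0"

```text
t: 8.52
tool_pos: [0.4426, 0.1924, 0.0969]
orientation: [3.034, -0.813, -0.001]
force: [0.1, -0.1, -0.1]
opening: 0.0606
gripper_force: 0.0
```

```bash
python3 - <<'E'
from h import *
go((.4445,.193,.0235))
c=cam('side')
a=cv2.resize(c['image'][90:220,320:460],None,fx=4.5,fy=4.5,interpolation=3)
cv2.imwrite('pics/l1.png',a)
E
```

```text
t 8.52 pos [0.4426 0.1924 0.0969] yaw -30.0 zax [-0.001 -0.001 -1.   ] open 0.0606 gf 0.0 F [ 0.1 -0.1 -0.1] shift [ 0.0014 -0.0016  0.0734]
```

View pics/l1.png

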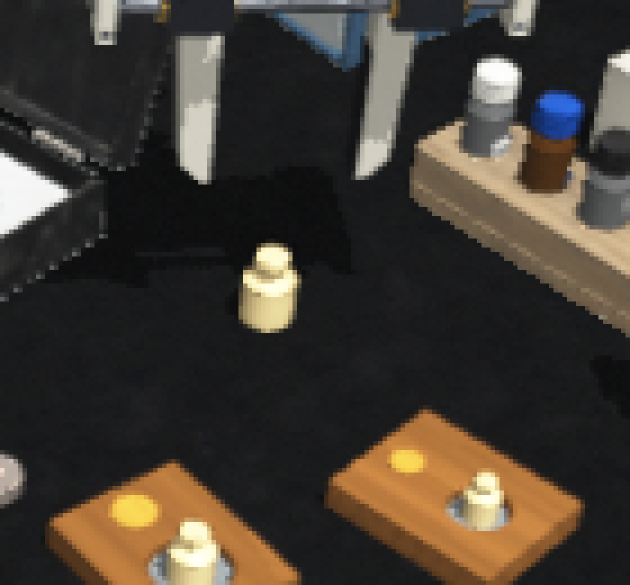

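The medium weight stands in its well at crop (192,555) and the small one is home at (485,500). The fingers are over the large weight (270,290). I'll descend and grip.

Call:
servo_tool --plan "0.001 -0.0015 0.015 0;0.001 -0.0015 0.035 0;0.001 -0.0015 0.055 0;0.001 -0.0015 0.068 0;0.001 -0.0015 0.073 0;0.001 -0.0015 0.073 0;0.001 -0.0015 0.073 0"

```text
t: 9.15
tool_pos: [0.4446, 0.1938, 0.0251]
orientation: [-3.034, 0.813, -0.001]
force: [0.6, 0.7, 1.1]
opening: 0.0606
gripper_force: 0.0
```

Call:
servo_tool --plan "0 0 0 0;0 0 0 0;0 0 0 0;0 0 0 0;0 0 0 0;0 0 0 0;0 0 0 0;0 0 0 0;0 0 0 0" --grip 1 --grip_force 15

```text
t: 9.9
tool_pos: [0.4438, 0.194, 0.0244]
orientation: [-3.035, 0.812, -0.0]
force: [-1.0, -1.4, 2.8]
opening: 0.0226
gripper_force: 15.0
```

Call:
servo_tool --plan "0 0 -0.005 0;0 0 -0.015 0;0 0 -0.03 0;0 0 -0.05 0;0 0 -0.07 0;0 0 -0.09 0;0 0 -0.1 0;0 0 -0.1 0;0 0 -0.1 0"

```text
t: 10.65
tool_pos: [0.4441, 0.1941, 0.1247]
orientation: [-3.034, 0.812, -0.002]
force: [0.1, -0.9, -1.4]
opening: 0.0227
gripper_force: 15.0
```

```bash
python3 - <<'E'
from h import *
go((.566,-.047,.1))
E
```

```text
t 10.65 pos [0.4441 0.1941 0.1247] yaw -30.0 zax [ 0.001  0.    -1.   ] open 0.0227 gf 15.0 F [ 0.1 -0.9 -1.4] shift [0.226  0.148  0.0247]
```

Call:
servo_tool --plan "0.01 0.006 0 0;0.03 0.02 0 0;0.053 0.035 0 0;0.077 0.05 0 0;0.101 0.066 0 0;0.125 0.082 0 0;0.149 0.098 0 0;0.173 0.114 0 0;0.195 0.128 0 0;0.212 0.139 0 0;0.222 0.146 0 0;0.226 0.148 0 0"

```text
t: 11.65
tool_pos: [0.5652, -0.0493, 0.1227]
orientation: [3.033, -0.815, -0.004]
force: [0.3, 0.3, -1.7]
opening: 0.0231
gripper_force: 15.0
```

Call:
servo_tool --plan "0 0 0.01 0;0 0 0.03 0;0 0 0.05 0;0 0 0.06 0;0 0 0.065 0;0 0 0.065 0;0 0 0.065 0"

```text
t: 12.23
tool_pos: [0.5657, -0.0466, 0.0596]
orientation: [-3.035, 0.811, -0.0]
force: [0.3, 1.1, -0.7]
opening: 0.0233
gripper_force: 15.0
```

```bash
python3 - <<'E'
from h import *
go((.566,-.047,.0345))
c=cam('side');u,v=proj(c,status.read_state()['tool_pos']).astype(int)
cv2.imwrite('pics/l2.png',cv2.resize(c['image'][v-40:v+60,u-60:u+100],None,fx=5,fy=5,interpolation=3))
E
```

```text
t 12.23 pos [ 0.5657 -0.0466  0.0596] yaw -29.9 zax [ 0.  0. -1.] open 0.0233 gf 15.0 F [ 0.3  1.1 -0.7] shift [0.0005 0.0002 0.0251]
```

View pics/l2.png

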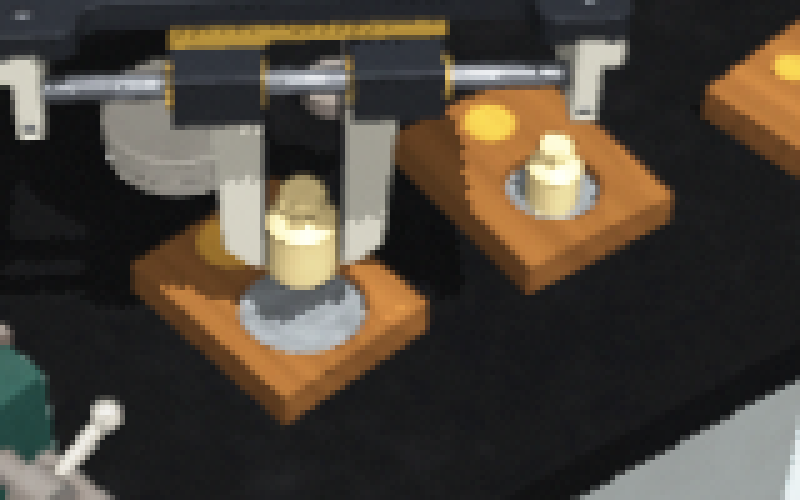

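The large weight hangs over its well (well centre at crop (305,312)), and the medium weight stands upright in its own at (555,185). I'll lower, release, rise and check.

Call:
servo_tool --plan "0 0 0.008 0;0 0 0.016 0;0 0 0.023 0;0 0 0.0255 0;0 0 0.0255 0;0 0 0.0255 0"

```text
t: 12.78
tool_pos: [0.5654, -0.0471, 0.0334]
orientation: [3.035, -0.812, -0.001]
force: [0.6, 1.0, -1.2]
opening: 0.0227
gripper_force: 15.0
```

Call:
servo_tool --plan "0 0 0 0;0 0 0 0;0 0 0 0;0 0 0 0;0 0 0 0;0 0 0 0" --grip 0.1

```text
t: 13.28
tool_pos: [0.5657, -0.0471, 0.0339]
orientation: [-3.035, 0.812, -0.0]
force: [-0.1, -0.3, 0.1]
opening: 0.0423
gripper_force: 0.0
```

Call:
servo_tool --plan "0 0 -0.01 0;0 0 -0.03 0;0 0 -0.06 0;0 0 -0.09 0;0 0 -0.12 0;0 0 -0.14 0;-0.03 0 -0.15 0;-0.06 0 -0.15 0;-0.09 0 -0.15 0;-0.12 0 -0.15 0;-0.15 0 -0.15 0;-0.15 0 -0.15 0"

```text
t: 14.28
tool_pos: [0.432, 0.0298, 0.1838]
orientation: [-3.035, 0.81, 0.003]
force: [-0.7, 0.0, 0.2]
opening: 0.0417
gripper_force: 0.0
```

Call:
servo_tool --plan "0 0 0 0;0 0 0 0;0 0 0 0;0 0 0 0"

```text
t: 14.62
tool_pos: [0.4364, 0.0273, 0.1841]
orientation: [3.035, -0.813, 0.001]
force: [-0.5, -0.0, -0.8]
opening: 0.0419
gripper_force: 0.0
```

```bash
python3 - <<'E'
from h import *
go((.566,-.047,.0345))
c=cam('side')
cv2.imwrite('pics/f.png',cv2.resize(c['image'][160:270,260:460],None,fx=4,fy=4,interpolation=3))
E
```

```text
t 14.62 pos [0.4364 0.0273 0.1841] yaw -30.0 zax [ 0. -0. -1.] open 0.0419 gf 0.0 F [-0.5 -0.  -0.8] shift [ 0.1493 -0.0004  0.1497]
```

View pics/f.png

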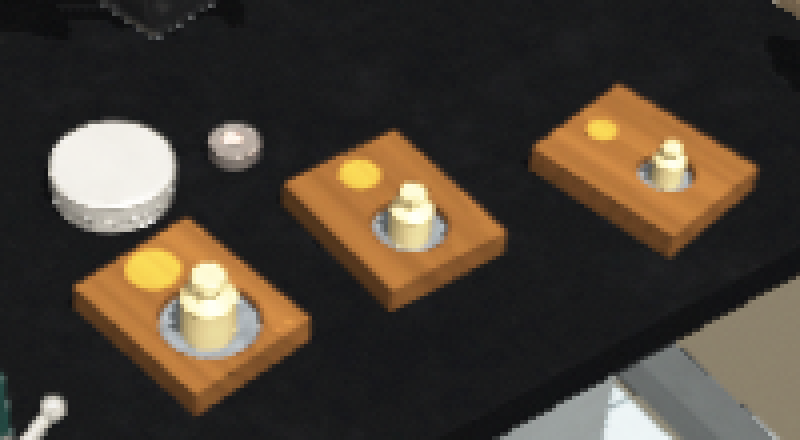

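All three weights stand upright and centred in their wells (crop (208,320), (410,225) and (668,170)), and the gripper is clear.

```bash
python3 -c "
from plant import robot; print(robot.close_job())"
```

```text
the job is handed in; nothing more can be done
None
```

The large and medium weights are in their own slots, the small weight is still home, and I've handed the job in at about 15 s with the gripper clear; the last picture showed all three upright and centred, but no verdict came back.

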